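# Fit the test gauge to the air manifold and tug-test the coupling

## Robot

A 6-joint arm with a two-finger parallel gripper is mounted at the origin on a cart in front of the work surface, level with it; the furniture and walls round the work are solid. World frame = base frame: x ahead of the robot, y to its left, z up, the work surface at z = 0. Lengths are in m, angles in rad, forces in N, time in s.
With the tool pointing down it reaches from about 0.275 to 0.85 m from the base axis. Payload 5.2 kg.
Tool frame: the origin (TCP) lies on the centre line of the jaws, within the pads' length; the fingertips stand 11 mm ahead of it and the grasp point (between the pads) lies 8 mm behind it; z points along the fingers, y is the line along which they close (so a half turn about z gives the same grasp; the last joint's range is limited). The gripper opens to 85 mm and grips with 20 to 120 N. Pads are 22 mm wide; open, the fingers measure 114 mm over their backs; the gripper's body (76 mm by 85 mm) begins 54 mm behind the grasp point. The pads swing forward as they close: fully open they stand 13 mm farther back than shut.
Start: joints at [1.072, 0.259, 1.535, -0, 1.348, -0.203], TCP at [0.16, 0.526, 0.242] pointing down, gripper open.
Joint ranges: [-3.14, 3.14], [-0.91, 2.08], [0.19, 2.58], [-1.22, 4.36], [0.22, 2.71], [-3.12, 3.12]. Speed limits (rad/s): [2.57, 2.57, 3.14, 3.14, 3.14, 3.14].

## Interface

Orientations are given as a rotation vector (axis times angle).
In Python, from station import observe, capture, job_done, find_in gives the robot as it stands.
- The arm moves only by the tool servo_tool, never from a script. Its argument "plan" is a list that holds one entry, the list of rows, each a list of 6 numbers: the shift along the tool's x, y, z in m, then the turn, a rotation vector about the tool's x, y, z in degrees. In form: [[[tx, ty, tz, wx, wy, wz], ...]]. A call has 1 to 20 rows; each row is the pose to reach, as a shift and turn from the pose commanded when the call began, along the tool's axes at that moment; what a row does not reach only later rows make up. A row lasts 1/8 s, in which the tool goes at most 62.5 mm and 10.7 degrees, less where a joint would pass 70% of its speed; a pose out of reach is approached as far as the arm can. A call with a gripper value outside its range is refused whole. "grip" is the finger opening in m, from 0 to 0.0854, set as the call begins (left out, the last holds). The fingers move at their own pace and stop on an object; "squeeze" is the grip in N (left out, the last holds). Time passes only in rows, so rows that repeat a pose let the fingers close. It gives the time, the measured TCP pose, the force, the opening and the grip force at its end, in the units of the state.
- observe(): the state, without advancing time (a new reading comes with each control period).
- capture(name): name is "scene" or "top" or "wrist"; returns a dict with "frame" (420x560x3 uint8, red, green, blue), "camera_matrix" (3x3 intrinsics, pixels), "extrinsics" (4x4, takes a point from camera to world coordinates); the wrist camera has in their place "mount" (4x4, takes a point from camera to tool coordinates, whose origin is the TCP and whose axes are the flange's). Camera axes: x right, y down, z forward; pixel columns grow to the right and rows downward; lengths in m; the calibration is good to about 2 mm. A picture is of the moment at which its call begins: read the wrist's pose just before it. There is no depth.
- job_done(): hands the job in; it is judged then, once.
Trained networks look in a picture, given as the dict that the camera call returned (one of the last four; its "shot" number tells which), for a name from the list of things; names that differ only in an ending like _2 or _b are one class to them, and where a whole thing is asked for, a point or a joint stands for the part that bears it (a point fixed in the world has none). Each returns a list of dicts, best first, with "conf" (0 to 1); they miss things now and then, are a little off and sometimes report something else, mostly with a low value. They report only what shows in the picture. A call takes as long as a camera call.
- find_in(picture, label): "extent" ([centre column, centre row, width, height] in pixels, round what is visible of it).
The state is a dict: "clock": time; "joints": joint angles; "dq": joint speeds; "joint_torque": joint torques, N m; "tcp_pos": TCP position; "orientation": TCP orientation; "force": force on the tool from outside, world axes, zero at the start; "moment": the same for the moment, N m; "gripper_width": finger opening in m; "grasp_force": force on a finger pad.
Only numpy, scipy, OpenCV 4.12 (cv2) and the standard library are available. Lean on these libraries where they do the work, as an engineer would, in place of code of your own. Each camera call takes 0.05 s, during which the arm holds its last target. There are 200 camera calls.

## Task

Take the pressure gauge out of its wooden rest block and push its plug into the quick coupler on the air manifold until it snaps in and sits fully home. Before any air is let in, prove the coupling: pull the gauge straight up with about 15 N for a second (never more than 25 N, pushing or pulling). It must stay locked; then let go and swing the valve lever fully open, leaving everything else alone.

Things in the scene. Friction and masses are not known exactly. Their poses are not given: they have to be found in the camera images.
- gauge: pressure gauge on a quick plug, 68 mm tall, about 0.16 kg, standing nose down in the wooden rest block. Origin at the tip of the nose, z up its axis. Above the tip: cone (radius 3.5 to 7) 0-4 mm, collar radius 7 at 4-8 mm, neck radius 4.5 at 8-20 mm, shank radius 7 at 20-24 mm, flange and brass hexagon radius 13.5 at 24-40 mm, steel case with white dial at 40-68 mm
- gauge_case (a point): centre of the gauge's round steel case, 54 mm above the nose tip; the case is 50 mm across and 28 mm tall: grasp it here from above
- air_manifold: air manifold bolted down: dark base plate 90 x 230 x 8 mm, aluminium block 42 x 105 mm with its top 48 mm up, brass ball valve, copper pipe. Origin at the bench top near the plate's centre (5 mm off it in y); x along its short side (the three brass port plugs face -x), y along its long side from coupler to valve, z up. The coupler's axis is at x 0, y -55 mm, the valve's stem at x 0, y +55 mm
- coupler_mouth (a point): centre of the mouth of the knurled steel quick coupler (34 mm across, 34 mm tall) on the block, 82 mm above the bench; z up. Bore radius 8 mm below a 45 degree cone opening to 12 mm. Three sprung jaws in the bore snap over the plug's collar (peak 7 to 13 N). Home: gauge's flange on the mouth, tip 24 mm below it. Locked, it can rise before the jaws stop it: 1.5 to 6 mm, differing each time
- valve_lever (a joint): ball valve's lever, turning clockwise seen from above about the upright stem: near 0 to 0.3 rad at the start (shut: across the pipe, pointing to the manifold's -x), 1.57 rad at its stop (open: along the pipe, pointing to the manifold's +y, away from the coupler). Stiff: about 0.15 N m; stays where it is left
- lever_end (a point): free end of the lever's black sleeve, 102 mm from the stem's axis, 62 mm above the bench; the lever is 18 mm wide and spans heights 56 to 68 mm, so it can be pushed sideways from the coupler's side
- valve_stem (a point): point on the axis the lever turns about, 65 mm above the bench
- rest_block: wooden rest block, fixed, 62 x 120 x 30 mm, origin at the centre of its underside, y along its length; the gauge stands in the hole at y +25 mm (17 mm across, 27 mm deep, flange on the wood), a spare plug in the hole at y -38 mm. Fingers that close along the block's x stay clear of the spare
- blank_plug: spare blanking plug with a round brass head, 25 mm across, in the rest block's other hole: bystander, leave alone
- grease_tin: open red and cream tin, 101 mm across, 134 mm tall, at the back: bystander, leave alone
- brass_fitting: brass hose fitting, 24 x 27 x 40 mm, standing behind the manifold: bystander, leave alone
- spanner_small: ring spanner 186 mm long, lying on the bench: bystander, leave alone
- bolt_4: bolt 58 mm long, lying on the bench: bystander, leave alone
- nut_4: hexagon nut 23 mm across, lying on the bench: bystander, leave alone

How it is judged:
On the way, in this order (a step that is already met when the one before it is completed fails the run):
1. the gauge's plug is snapped in and pushed home: its tip at most 2.5 mm above its lowest place, upright in the bore (z of gauge in the frame of coupler_mouth below -0.0215 m and horizontal distance between gauge and coupler_mouth below 0.003 m and angle between gauge's own z axis and vertical below 0.12 rad), for 0.1 s.
2. the gauge, still locked, is pulled up against the jaws with 12 to 20 N (z of gauge in the frame of coupler_mouth between -0.0234 and -0.0165 m and horizontal distance between gauge and coupler_mouth below 0.003 m and angle between gauge's own z axis and vertical below 0.2 rad and contact force between the fingers and gauge above 3 N and contact force between gauge and air_manifold between 12 and 20 N), for 0.7 s.
3. the valve lever is swung open (value of joint valve_lever above 1.4 rad), for 0.2 s.
At the end, for the whole second after the job is handed in: the gauge sits locked in the coupler (nose tip at least 21.5 mm below the mouth, within 3 mm of its axis, upright within 0.12 rad), at rest, and the valve lever is open (above 1.4 rad) (all of step 1 and value of joint valve_lever above 1.4 rad and linear speed of gauge below 0.02 m/s); the robot touches nothing.
It fails at once if the gauge is pushed, pulled or pried against the manifold with over 30 N (contact force between gauge and air_manifold above 30 N).
It fails at once if the valve is opened while the gauge is not locked in the coupler (value of joint valve_lever above 0.6 rad and z of gauge in the frame of coupler_mouth above -0.0165 m).
It fails at once if a bystander is moved by over 20 mm (distance of any of blank_plug, grease_tin, brass_fitting, spanner_small, bolt_4, nut_4 from where it was at the start of the episode above 0.02 m).
It also fails if it takes over 67 s, if anything falls off the work surface, if the arm or the gripper's body presses on something with over 40 N, if the wrist force passes 120 N, or if a joint passes its speed limit or range.

## Working session

There is one attempt and no reset: what is moved stays moved. The work goes in short steps, Python scripts to look and compute and a tool call to move; the robot and the scene stay as the last step left them, time stands still between calls to the robot, and variables do not carry over. Pictures are saved under pics/ and viewed, at most 11 in all, crops included, and the job is handed in when it is done.

Besides the shell and the picture viewer there is one more tool, called in YAML: its name, and indented under it one key for each argument. servo_tool: Moves the arm, as the interface text tells. Its arguments: {"type":"object","properties":{"plan":{"type":"array"},"grip":{"type":"number"},"squeeze":{"type":"number"}},"required":["plan"]}

```bash
mkdir -p pics; cat > h.py <<'E'
import numpy as np, cv2
from scipy.spatial.transform import Rotation as R
from station import observe, capture, job_done, find_in
def snap(name):
    s=observe(); c=capture(name)
    if 'mount' in c:
        T=np.eye(4);T[:3,:3]=R.from_rotvec(s['orientation']).as_matrix();T[:3,3]=s['tcp_pos']
        c['X']=T@np.array(c['mount'])
    else: c['X']=np.array(c['extrinsics'])
    return c
def save(c,fn): cv2.imwrite('pics/'+fn,np.array(c['frame'])[:,:,::-1])
def ray(c,u,v):
    d=c['X'][:3,:3]@np.linalg.inv(np.array(c['camera_matrix']))@[u,v,1.]
    return c['X'][:3,3],d
def atz(c,u,v,z):
    o,d=ray(c,u,v); return o+d*(z-o[2])/d[2]
def proj(c,p):
    q=np.linalg.inv(c['X'])@np.append(p,1); k=np.array(c['camera_matrix'])@q[:3]; return k[:2]/k[2]
def tri(obs):
    A=np.zeros((3,3));b=np.zeros(3)
    for c,u,v in obs:
        o,d=ray(c,u,v);d=d/np.linalg.norm(d);M=np.eye(3)-np.outer(d,d);A+=M;b+=M@o
    return np.linalg.solve(A,b)
E
python3 - <<'E'
from h import *
np.set_printoptions(precision=4,suppress=True)
for n in ['scene','top']:
    c=snap(n);save(c,n+'1.png');print(n,c['X'][:3,3],c['camera_matrix'][0][0])
    for l in ['gauge','air_manifold','coupler_mouth','valve_lever','lever_end','rest_block','blank_plug','grease_tin','gauge_case']:
        try:
            for r in find_in(c,l)[:2]:print(l,np.round(r['extent'],1),round(r['conf'],2))
        except Exception as e: print(l,e)
print(observe())
E
```

```text
scene [-0.2355  0.6276  0.5862] 515.1391135396296
gauge [359.3 236.8  27.8  26.3] 0.8
air_manifold [242.9 238.6  95.6  55.2] 0.58
coupler_mouth [243.6 238.   95.9  54.4] 0.96
coupler_mouth [210.2 241.3  14.7  36.1] 0.75
valve_lever [211.9 242.1  11.9  30.5] 0.51
rest_block [362.8 252.1  65.6  42.5] 0.71
blank_plug [191.1 320.2  81.9  63.6] 0.73
blank_plug [361.4 238.4  32.5  28.1] 0.27
gauge_case [375.2 234.4  12.3   6.1] 0.41
top [0.4905 0.1913 0.9095] 392.4990609863852
gauge [336.4 265.7  23.7  29.8] 0.87
air_manifold [248.3 194.1 104.8  64.1] 0.56
coupler_mouth [247.6 194.6 111.5  64.4] 0.94
coupler_mouth [216.1 203.6  25.2  46.6] 0.39
valve_lever [217.1 203.4  22.2  48.6] 0.89
lever_end [219.7 202.1  20.7  50.1] 0.82
rest_block [343.9 260.1  61.9  37.5] 0.85
blank_plug [360.5 258.6  13.2   9.7] 0.49
grease_tin [154.1 160.8  65.2  59.9] 0.84
gauge_case [338.9 263.9  26.9  16.4] 0.68
{'clock': 1.0, 'joints': array([ 1.0722,  0.2586,  1.535 , -0.    ,  1.348 , -0.2028]), 'dq': array([ 0.0002,  0.0012,  0.0006, -0.0006, -0.0012, -0.0003]), 'joint_torque': array([  0.    , -44.5923, -29.0902,  -0.0004,   0.0007,   0.    ]), 'tcp_pos': array([0.1603, 0.5261, 0.2423]), 'orientation': array([0.463 , 3.1073, 0.0001]), 'force': array([-0.7897, -0.3054,  1.2026]), 'moment': array([-0.0042, -0.0319, -0.0154]), 'grasp_force': 0.0, 'gripper_width': 0.08549940964142694}
```

View pics/scene1.png

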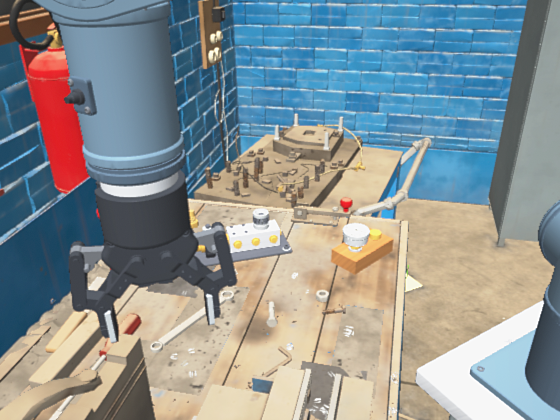

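View pics/top1.png

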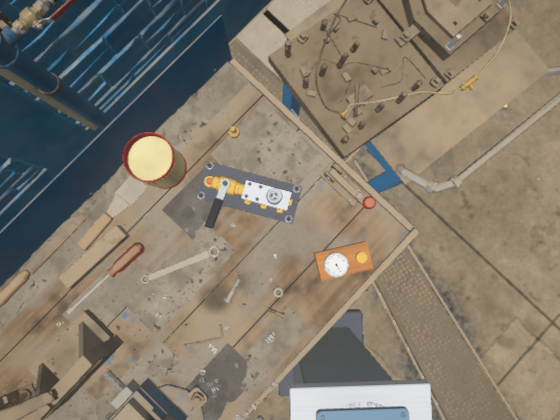

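The top view shows the gauge dial at (336,265), the coupler at about (274,196), the stem at (225,185), the lever end at about (212,224) and the tin at (155,160). The scene view agrees with this layout.

```bash
cat >> h.py <<'E'
def tool(p):  # world point -> shift in tool axes
    s=observe(); return R.from_rotvec(s['orientation']).inv().apply(np.array(p)-s['tcp_pos'])
E
python3 - <<'E'
from h import *
np.set_printoptions(precision=4,suppress=True)
c=snap('top')
g=atz(c,336.4,264.5,.072);m=atz(c,274,196,.082);s=atz(c,225,184.5,.07);e=atz(c,211,226,.065)
b=atz(c,362,257.5,.045)
print('gauge',g,'coup',m,'stem',s,'end',e,'blank',b)
print('man dist',np.linalg.norm((s-m)[:2]),'yaw of +y',np.degrees(np.arctan2(*(s-m)[1::-1])),'lever',np.linalg.norm((e-s)[:2]),np.degrees(np.arctan2(*(e-s)[1::-1])))
print('block y dir',np.degrees(np.arctan2(*(g-b)[1::-1])),np.linalg.norm((g-b)[:2]))
print('tin',[atz(c,154,161,z) for z in(0,.134)],'tin right',atz(c,186,172,.06))
Rm=R.from_rotvec(observe()['orientation']).as_matrix();print(Rm)
w=snap('wrist');print(np.array(w['mount']),w['camera_matrix'][0][0])
E
```

```text
gauge [0.428  0.0556 0.072 ] coup [0.5761 0.1845 0.082 ] stem [0.6046 0.2891 0.07  ] end [0.5164 0.3208 0.065 ] blank [ 0.4397 -0.0058  0.045 ]
man dist 0.10836003402880853 yaw of +y 74.75412767332126 lever 0.09373402941662995 160.19459135945328
block y dir 100.810986292352 0.06244673588633652
tin [array([0.673 , 0.4613, 0.    ]), array([0.6461, 0.4215, 0.134 ])] tin right [0.6353 0.3744 0.06  ]
[[-0.9566  0.2915  0.    ]
 [ 0.2915  0.9566 -0.    ]
 [-0.      0.     -1.    ]]
[[ 0.0005 -0.9556 -0.2948  0.0757]
 [ 1.      0.0006 -0.0001  0.0009]
 [ 0.0003 -0.2948  0.9556 -0.1306]
 [ 0.      0.      0.      1.    ]] 375.5350889378404
```

```bash
python3 -c "
from h import *
print(tool([.428,.0556,.19]))"
```

```text
[-0.39322152 -0.37204446  0.05232585]
```

servo_tool:
  plan:
    - [[-0.1,-0.093,0.01,0,0,16],[-0.2,-0.186,0.03,0,0,32],[-0.393,-0.372,0.052,0,0,62],[-0.393,-0.372,0.052,0,0,62],[-0.393,-0.372,0.052,0,0,62],[-0.393,-0.372,0.052,0,0,62],[-0.393,-0.372,0.052,0,0,62],[-0.393,-0.372,0.052,0,0,62],[-0.393,-0.372,0.052,0,0,62],[-0.393,-0.372,0.052,0,0,62],[-0.393,-0.372,0.052,0,0,62],[-0.393,-0.372,0.052,0,0,62],[-0.393,-0.372,0.052,0,0,62],[-0.393,-0.372,0.052,0,0,62]]
  grip: 0.0854

```text
clock: 2.85
tcp_pos: [0.4276, 0.0564, 0.1905]
orientation: [1.995, 2.426, 0.0]
force: [-0.3, -0.6, 0.3]
gripper_width: 0.0854
grasp_force: 0.0
```

```bash
python3 - <<'E'
from h import *
np.set_printoptions(precision=4,suppress=True)
s=observe();print(s['clock'],s['tcp_pos'],s['joints'],s['force']);print(R.from_rotvec(s['orientation']).as_matrix())
c=snap('wrist');save(c,'w1.png')
for l in ['gauge','gauge_case','rest_block','blank_plug']:
    for r in find_in(c,l)[:2]:
        print(l,np.round(r['extent'],1),round(r['conf'],2),atz(c,*r['extent'][:2],.074))
E
```

```text
2.85 [0.4276 0.0564 0.1905] [-0.1287  0.0886  1.8796 -0.      1.1731 -0.323 ] [-0.2561 -0.6291  0.3243]
[[-0.1931  0.9812  0.0004]
 [ 0.9812  0.1931 -0.0001]
 [-0.0001  0.0003 -1.    ]]
gauge [274.4 202.3  71.1  78.2] 0.58 [0.4265 0.0589 0.074 ]
gauge_case [276.2 200.1  77.1  79.6] 0.84 [0.4274 0.0606 0.074 ]
rest_block [273.5 212.2  79.6 142.3] 0.9 [0.4273 0.0517 0.074 ]
blank_plug [275.6 264.1  31.6  34.1] 0.98 [0.4364 0.0133 0.074 ]
```

View pics/w1.png

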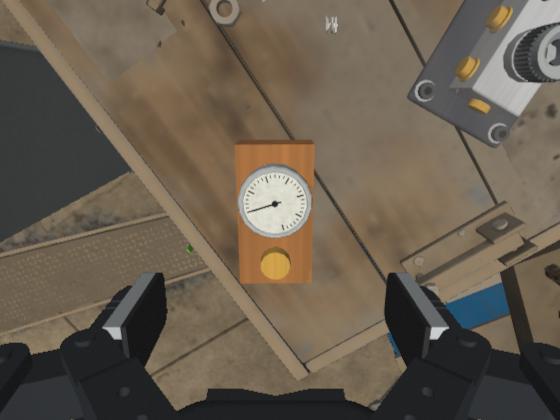

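The gauge dial is centred at (275,201) in the wrist view. The spare plug is at (275,264), and the coupler at the right edge at about (540,52). I'll look at the coupler from the same relative pose before grasping.

servo_tool:
  plan:
    - [[0.094,0.17,-0.008,0,0,0],[0.094,0.17,-0.008,0,0,0],[0.094,0.17,-0.008,0,0,0],[0.094,0.17,-0.008,0,0,0],[0.094,0.17,-0.008,0,0,0],[0.094,0.17,-0.008,0,0,0],[0.094,0.17,-0.008,0,0,0]]

```text
clock: 3.98
tcp_pos: [0.5759, 0.1796, 0.1988]
orientation: [1.998, 2.424, -0.0]
force: [-0.2, -0.0, 0.3]
gripper_width: 0.0853
grasp_force: 0.0
```

```bash
python3 - <<'E'
from h import *
np.set_printoptions(precision=4,suppress=True)
s=observe();print(s['clock'],s['tcp_pos'],s['joints'],s['force'],s['dq']);
c=snap('wrist');save(c,'w2.png')
for l in ['coupler_mouth','valve_lever','valve_stem','lever_end','grease_tin','air_manifold']:
    for r in find_in(c,l)[:2]:
        print(l,np.round(r['extent'],1),round(r['conf'],2),atz(c,*r['extent'][:2],.082))
import pickle;pickle.dump({k:c[k] for k in('frame','X','camera_matrix')},open('w2.pkl','wb'))
E
```

```text
3.975 [0.5759 0.1796 0.1988] [ 0.1177  0.3839  1.4661 -0.0001  1.2915 -0.074 ] [-0.236  -0.0146  0.3429] [ 0.0008  0.0002 -0.0074  0.0005 -0.0028  0.0007]
coupler_mouth [318.4 121.9 220.7 243.2] 0.76 [0.5924 0.2405 0.082 ]
valve_lever [314.4  30.9 108.1  61.7] 0.94 [0.578  0.2924 0.082 ]
valve_stem [317.9 122.6 226.7 242. ] 0.94 [0.5921 0.24   0.082 ]
lever_end [315.9  32.7 110.5  64.8] 0.71 [0.5791 0.2916 0.082 ]
air_manifold [319.4 123.4 221.1 243.5] 0.61 [0.5932 0.2397 0.082 ]
```

View pics/w2.png

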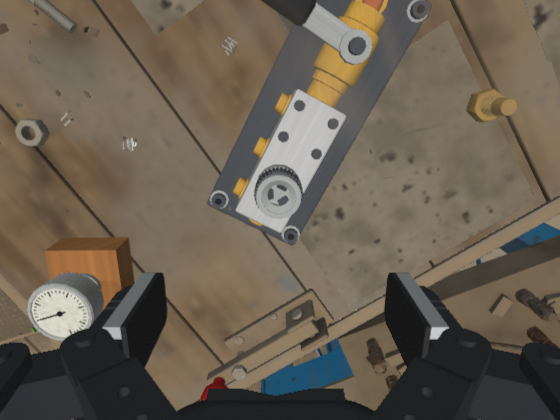

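```bash
python3 - <<'E'
from h import *
import pickle
np.set_printoptions(precision=4,suppress=True)
c=pickle.load(open('w2.pkl','rb'))
g=cv2.cvtColor(c['frame'],cv2.COLOR_RGB2GRAY)
h=cv2.HoughCircles(g[160:235,240:320],cv2.HOUGH_GRADIENT,1,5,param1=120,param2=12,minRadius=12,maxRadius=28)
for x,y,r in h[0][:6]:print(x+240,y+160,r,atz(c,x+240,y+160,.082))
s=atz(c,357,46,.07);print('stem',s)
m=atz(c,279,195,.082);print('man yaw',np.degrees(np.arctan2(*(s-m)[1::-1])),np.linalg.norm((s-m)[:2]))
# bolt heads of plate (z~.012)
for u,v in [(219,200),(291,235),(419,9)]:print(atz(c,u,v,.014))
g1=cv2.imread('pics/w1.png',0)
h=cv2.HoughCircles(g1[150:250,225:325],cv2.HOUGH_GRADIENT,1,5,param1=120,param2=12,minRadius=28,maxRadius=40)
for x,y,r in h[0][:4]:print('dial',x+225,y+150,r)
cv2.imwrite('pics/crop.png',cv2.resize(c['frame'][150:245,230:330,::-1],None,fx=6,fy=6,interpolation=cv2.INTER_CUBIC))
E
```

```text
278.5 196.5 21.8 [0.5768 0.1866 0.082 ]
277.5 184.5 20.7 [0.5745 0.1948 0.082 ]
276.5 189.5 25.2 [0.5745 0.1912 0.082 ]
268.5 204.5 27.4 [0.5711 0.1797 0.082 ]
265.5 198.5 27.4 [0.5683 0.1835 0.082 ]
262.5 203.5 21.7 [0.567  0.1796 0.082 ]
stem [0.6074 0.2908 0.07  ]
man yaw 73.52369458622451 0.10752257507713979
[0.5306 0.1549 0.014 ]
[0.599  0.1348 0.014 ]
[0.6568 0.3327 0.014 ]
dial 274.5 201.5 36.2
dial 271.5 205.5 31.6
dial 270.5 198.5 31.6
dial 277.5 196.5 29.4
```

View pics/crop.png

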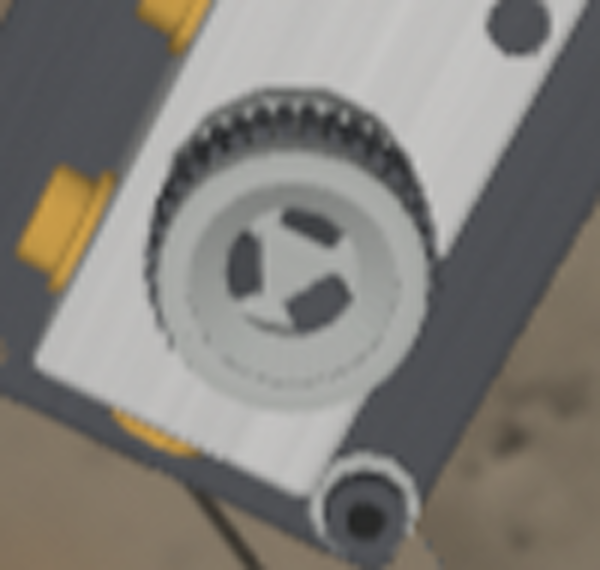

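The mouth is centred at (278.5,196.5), which puts it at (0.5768, 0.1866) in the world. The gauge is at (0.4263, 0.0597), so I'll go and grasp it.

servo_tool:
  plan:
    - [[-0.089,-0.17,0.05,0,0,0],[-0.089,-0.17,0.05,0,0,0],[-0.089,-0.17,0.05,0,0,0],[-0.089,-0.17,0.05,0,0,0],[-0.089,-0.17,0.06,0,0,0],[-0.089,-0.17,0.08,0,0,0],[-0.089,-0.17,0.1,0,0,0],[-0.089,-0.17,0.12,0,0,0],[-0.089,-0.17,0.135,0,0,0],[-0.089,-0.17,0.144,0,0,0],[-0.089,-0.17,0.144,0,0,0],[-0.089,-0.17,0.144,0,0,0]]

```text
clock: 5.82
tcp_pos: [0.4277, 0.0608, 0.0547]
orientation: [1.996, 2.425, 0.001]
force: [-0.1, -0.5, 0.1]
gripper_width: 0.0857
grasp_force: 0.0
```

```bash
python3 - <<'E'
from h import *
np.set_printoptions(precision=4,suppress=True)
s=observe();print(s['clock'],s['tcp_pos'],s['force'],tool([.4263,.0597,.054]))
E
```

```text
5.825 [0.4277 0.0608 0.0547] [-0.0829 -0.5326  0.0768] [-0.0008 -0.0015  0.0007]
```

servo_tool:
  plan:
    - [[0,-0.0015,0.001,0,0,0],[0,-0.0015,0.001,0,0,0],[0,-0.0015,0.001,0,0,0],[0,-0.0015,0.001,0,0,0],[0,-0.0015,0.001,0,0,0],[0,-0.0015,0.001,0,0,0],[0,-0.0015,0.001,0,0,0]]
  grip: 0.03
  squeeze: 60

```text
clock: 6.7
tcp_pos: [0.4255, 0.0603, 0.054]
orientation: [1.997, 2.424, 0.001]
force: [-2.5, 0.2, 5.5]
gripper_width: 0.0482
grasp_force: 61.1
```

```bash
python3 - <<'E'
from h import *
np.set_printoptions(precision=4,suppress=True)
s=observe();print(s['clock'],s['tcp_pos'],s['force'],s['moment'],s['gripper_width'],s['grasp_force'])
E
```

```text
6.7 [0.4255 0.0603 0.054 ] [-2.4506  0.242   5.4538] [-0.0122  0.3306  0.0194] 0.04821544351317322 61.149290800094604
```

servo_tool:
  plan:
    - [[0,0,-0.01,0,0,0],[0,0,-0.03,0,0,0],[0,0,-0.06,0,0,0],[0,0,-0.09,0,0,0],[0,0,-0.11,0,0,0],[0,0,-0.11,0,0,0],[0,0,-0.11,0,0,0]]

```text
clock: 7.58
tcp_pos: [0.4247, 0.0604, 0.1627]
orientation: [-1.997, -2.424, 0.001]
force: [-0.8, 0.2, -2.2]
gripper_width: 0.0486
grasp_force: 62.5
```

```bash
python3 - <<'E'
from h import *
np.set_printoptions(precision=4,suppress=True)
s=observe();print(s['clock'],s['tcp_pos'],s['force'],s['moment'],s['gripper_width'],s['grasp_force'])
c=snap('wrist');save(c,'w3.png')
g1=cv2.cvtColor(c['frame'],cv2.COLOR_RGB2GRAY)
for p2 in (30,):
  h=cv2.HoughCircles(g1,cv2.HOUGH_GRADIENT,1,20,param1=120,param2=p2,minRadius=40,maxRadius=75)
  for x,y,r in h[0][:4]:print('dial',x,y,r,tuple(atz(c,x,y,s['tcp_pos'][2]+.02)-s['tcp_pos']))
for r in find_in(c,'gauge')[:2]: print(r)
E
```

```text
7.575 [0.4247 0.0604 0.1627] [-0.8341  0.2377 -2.1599] [ 0.0143  0.0233 -0.0235] 0.048566475830900145 62.525339126586914
dial 275.5 310.5 68.8 (np.float64(-0.0008690686291702443), np.float64(0.005199746901165481), np.float64(0.020000000000000018))
dial 271.5 331.5 60.1 (np.float64(-0.000628700109969571), np.float64(-0.0031728782522243287), np.float64(0.01999999999999999))
dial 291.5 328.5 61.2 (np.float64(0.005868248460974446), np.float64(-0.0006714031866510844), np.float64(0.01999999999999999))
{'extent': [274.4, 313.0, 138.7, 153.8], 'conf': 0.74}
```

View pics/w3.png

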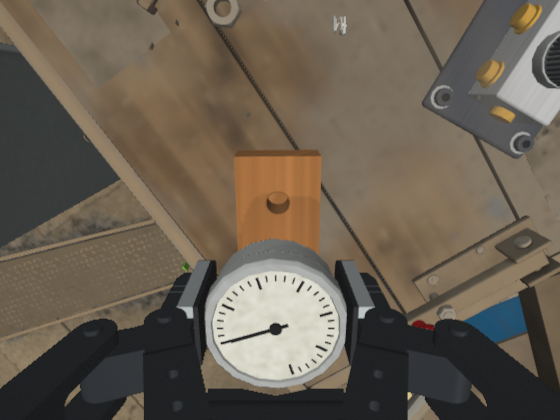

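The gauge is held squarely, with the case centred between the pads at (276,323). Next I'll move over the coupler.

servo_tool:
  plan:
    - [[0.0944,0.1736,0,0,0,0],[0.0944,0.1736,0,0,0,0],[0.0944,0.1736,0,0,0,0],[0.0944,0.1736,0,0,0,0],[0.0944,0.1736,0,0,0,0],[0.0944,0.1736,0,0,0,0],[0.0944,0.1736,0,0,0,0],[0.0944,0.1736,0,0,0,0]]

```text
clock: 8.68
tcp_pos: [0.5773, 0.1856, 0.1638]
orientation: [1.998, 2.424, 0.0]
force: [-0.3, -0.9, -2.5]
gripper_width: 0.0486
grasp_force: 63.1
```

```bash
python3 - <<'E'
from h import *
np.set_printoptions(precision=4,suppress=True)
s=observe();print(s['clock'],s['tcp_pos'],s['force'],s['moment'],tool([.5768,.1866,.132]),R.from_rotvec(s['orientation']).as_matrix()[:,2])
E
```

```text
8.675 [0.5773 0.1856 0.1638] [-0.2963 -0.872  -2.4964] [ 0.0119 -0.0022 -0.0334] [ 0.0011 -0.0003  0.0318] [ 0.0004  0.     -1.    ]
```

servo_tool:
  plan:
    - [[0.001,-0.0003,0.015,0,0,0],[0.001,-0.0003,0.028,0,0,0],[0.001,-0.0003,0.034,0,0,0],[0.001,-0.0003,0.037,0,0,0],[0.001,-0.0003,0.039,0,0,0],[0.001,-0.0003,0.039,0,0,0]]

```text
clock: 9.43
tcp_pos: [0.5773, 0.1872, 0.1244]
orientation: [1.997, 2.425, 0.0]
force: [0.1, 0.1, -2.4]
gripper_width: 0.0487
grasp_force: 63.1
```

```bash
python3 - <<'E'
from h import *
np.set_printoptions(precision=4,suppress=True)
s=observe();print(s['clock'],s['tcp_pos'],s['force'],s['moment'])
c=snap('wrist');save(c,'w4.png')
t=snap('scene');cv2.imwrite('pics/s4.png',cv2.resize(t['frame'][170:290,160:320,::-1],None,fx=4,fy=4))
E
```

```text
9.425 [0.5773 0.1872 0.1244] [ 0.1373  0.1217 -2.3977] [-0.0244  0.0301  0.02  ]
```

View pics/s4.png

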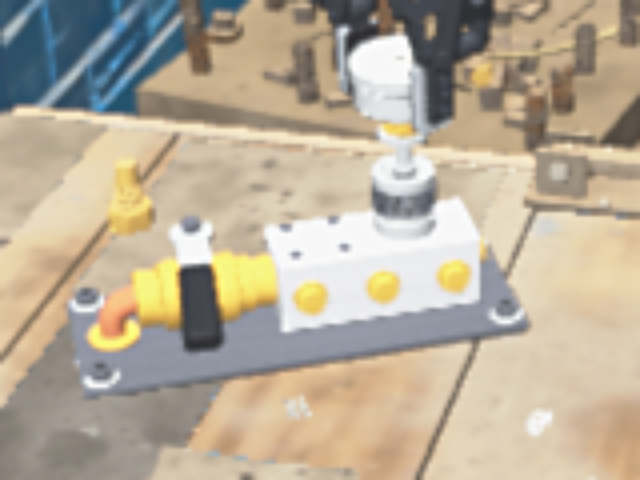

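The nose is in the mouth, and there is no side force. I'll keep going down.

servo_tool:
  plan:
    - [[0,0,0.002,0,0,0],[0,0,0.004,0,0,0],[0,0,0.006,0,0,0],[0,0,0.006,0,0,0]]

```text
clock: 10.02
tcp_pos: [0.577, 0.1877, 0.1188]
orientation: [-1.997, -2.425, -0.001]
force: [-2.8, 2.7, 4.1]
gripper_width: 0.0486
grasp_force: 63.7
```

servo_tool:
  plan:
    - [[0.0006,-0.0004,0,0,0,0],[0.0006,-0.0004,0,0,0,0],[0.0006,-0.0004,0.001,0,0,0],[0.0006,-0.0004,0.002,0,0,0],[0.0006,-0.0004,0.002,0,0,0]]

```text
clock: 10.65
tcp_pos: [0.577, 0.1878, 0.1168]
orientation: [1.997, 2.425, 0.001]
force: [-3.0, 2.5, 5.7]
gripper_width: 0.0484
grasp_force: 63.7
```

servo_tool:
  plan:
    - [[0.0006,-0.0005,0,0,0,0],[0.0006,-0.0005,0,0,0,0],[0.0006,-0.0005,0.001,0,0,0],[0.0006,-0.0005,0.001,0,0,0]]

```text
clock: 11.15
tcp_pos: [0.5759, 0.1879, 0.1146]
orientation: [-1.997, -2.425, 0.001]
force: [-0.1, 0.3, -1.6]
gripper_width: 0.0485
grasp_force: 63.4
```

servo_tool:
  plan:
    - [[0,0,0.002,0,0,0],[0,0,0.004,0,0,0],[0,0,0.006,0,0,0],[0,0,0.006,0,0,0]]

```text
clock: 11.65
tcp_pos: [0.5757, 0.1882, 0.1087]
orientation: [-1.997, -2.424, 0.001]
force: [-0.1, 0.3, -3.8]
gripper_width: 0.0486
grasp_force: 63.0
```

servo_tool:
  plan:
    - [[0,0,0.001,0,0,0],[0,0,0.002,0,0,0],[0,0,0.002,0,0,0]]

```text
clock: 12.02
tcp_pos: [0.5761, 0.1882, 0.1073]
orientation: [1.997, 2.425, 0.0]
force: [0.4, 0.7, -2.9]
gripper_width: 0.0484
grasp_force: 63.0
```

servo_tool:
  plan:
    - [[0,0,0.001,0,0,0],[0,0,0.0015,0,0,0],[0,0,0.0015,0,0,0]]

```text
clock: 12.4
tcp_pos: [0.5761, 0.1882, 0.1061]
orientation: [1.997, 2.425, 0.0]
force: [-1.2, 0.6, 1.1]
gripper_width: 0.0487
grasp_force: 63.2
```

servo_tool:
  plan:
    - [[0,0,0.0005,0,0,0],[0,0,0.001,0,0,0],[0,0,0.001,0,0,0],[0,0,0.001,0,0,0]]

```text
clock: 12.9
tcp_pos: [0.5761, 0.1882, 0.106]
orientation: [1.997, 2.425, 0.001]
force: [-2.8, 0.2, 7.3]
gripper_width: 0.0486
grasp_force: 64.1
```

servo_tool:
  plan:
    - [[0,0,-0.001,0,0,0],[0,0,-0.002,0,0,0],[0,0,-0.003,0,0,0],[0,0,-0.003,0,0,0]]

```text
clock: 13.4
tcp_pos: [0.5759, 0.1882, 0.1075]
orientation: [-1.997, -2.425, 0.001]
force: [-0.6, 0.7, -2.8]
gripper_width: 0.0484
grasp_force: 63.4
```

servo_tool:
  plan:
    - [[0,0,-0.001,0,0,0],[0,0,-0.0015,0,0,0],[0,0,-0.0015,0,0,0]]

```text
clock: 13.78
tcp_pos: [0.5761, 0.1882, 0.1094]
orientation: [1.997, 2.425, 0.0]
force: [0.9, 0.4, -2.4]
gripper_width: 0.0484
grasp_force: 63.4
```

servo_tool:
  plan:
    - [[0,0,-0.0005,0,0,0],[0,0,-0.001,0,0,0],[0,0,-0.001,0,0,0]]

```text
clock: 14.15
tcp_pos: [0.5759, 0.1882, 0.1097]
orientation: [-1.997, -2.425, 0.001]
force: [2.7, 1.3, -10.4]
gripper_width: 0.0484
grasp_force: 63.3
```

servo_tool:
  plan:
    - [[0,0,-0.0005,0,0,0],[0,0,-0.001,0,0,0],[0,0,-0.001,0,0,0]]

```text
clock: 14.52
tcp_pos: [0.5757, 0.1882, 0.11]
orientation: [-1.997, -2.424, 0.001]
force: [4.8, 2.1, -19.8]
gripper_width: 0.0486
grasp_force: 65.0
```

servo_tool:
  plan:
    - [[0,0,0.0002,0,0,0],[0,0,0.0002,0,0,0],[0,0,0.0002,0,0,0],[0,0,0.0002,0,0,0],[0,0,0.0002,0,0,0],[0,0,0.0002,0,0,0],[0,0,0.0002,0,0,0],[0,0,0.0002,0,0,0],[0,0,0.0002,0,0,0],[0,0,0.0002,0,0,0]]

```text
clock: 15.78
tcp_pos: [0.5757, 0.1882, 0.1101]
orientation: [-1.997, -2.424, 0.001]
force: [4.9, 1.2, -20.7]
gripper_width: 0.0485
grasp_force: 65.1
```

servo_tool:
  plan:
    - [[0,0,0.0005,0,0,0],[0,0,0.0005,0,0,0],[0,0,0.0005,0,0,0],[0,0,0.0005,0,0,0],[0,0,0.0005,0,0,0]]

```text
clock: 16.4
tcp_pos: [0.5757, 0.1882, 0.1101]
orientation: [-1.997, -2.425, 0.001]
force: [5.3, 1.5, -24.5]
gripper_width: 0.0484
grasp_force: 65.6
```

servo_tool:
  plan:
    - [[0,0,0.001,0,0,0],[0,0,0.001,0,0,0]]

```text
clock: 16.65
tcp_pos: [0.5759, 0.1881, 0.1099]
orientation: [-1.997, -2.425, 0.0]
force: [2.6, 1.0, -17.4]
gripper_width: 0.0484
grasp_force: 65.8
```

servo_tool:
  plan:
    - [[0,0,0,0,0,0],[0,0,0,0,0,0],[0,0,0,0,0,0]]

```text
clock: 17.02
tcp_pos: [0.5759, 0.1882, 0.1099]
orientation: [-1.997, -2.425, 0.0]
force: [1.2, 1.1, -14.7]
gripper_width: 0.0482
grasp_force: 65.8
```

servo_tool:
  plan:
    - [[0,0,-0.0003,0,0,0],[0,0,-0.0003,0,0,0],[0,0,-0.0003,0,0,0]]

```text
clock: 17.4
tcp_pos: [0.576, 0.1882, 0.1099]
orientation: [-1.997, -2.425, 0.0]
force: [1.7, -0.1, -14.6]
gripper_width: 0.0484
grasp_force: 65.8
```

servo_tool:
  plan:
    - [[0,0,-0.0003,0,0,0],[0,0,-0.0003,0,0,0],[0,0,-0.0003,0,0,0]]

```text
clock: 17.77
tcp_pos: [0.5759, 0.1882, 0.11]
orientation: [-1.997, -2.425, 0.001]
force: [0.6, 0.5, -18.3]
gripper_width: 0.0485
grasp_force: 65.7
```

Net pull is about 16 N, so I'll hold there with short checks.

servo_tool:
  plan:
    - [[0,0,0.0001,0,0,0],[0,0,0.0001,0,0,0],[0,0,0.0001,0,0,0]]

```text
clock: 18.15
tcp_pos: [0.5759, 0.1882, 0.11]
orientation: [-1.997, -2.425, 0.0]
force: [0.5, 1.3, -18.8]
gripper_width: 0.0483
grasp_force: 65.7
```

servo_tool:
  plan:
    - [[0,0,0.0002,0,0,0],[0,0,0.0002,0,0,0],[0,0,0.0002,0,0,0]]

```text
clock: 18.52
tcp_pos: [0.576, 0.1882, 0.1099]
orientation: [-1.997, -2.425, 0.0]
force: [0.7, -0.1, -17.2]
gripper_width: 0.0483
grasp_force: 65.7
```

servo_tool:
  plan:
    - [[0,0,0,0,0,0],[0,0,0,0,0,0],[0,0,0,0,0,0]]

```text
clock: 18.9
tcp_pos: [0.576, 0.1882, 0.11]
orientation: [-1.997, -2.425, 0.0]
force: [0.4, 0.6, -17.0]
gripper_width: 0.0486
grasp_force: 65.7
```

servo_tool:
  plan:
    - [[0,0,0,0,0,0],[0,0,0,0,0,0],[0,0,0,0,0,0],[0,0,0.001,0,0,0],[0,0,0.002,0,0,0],[0,0,0.003,0,0,0],[0,0,0.004,0,0,0],[0,0,0.0045,0,0,0],[0,0,0.0045,0,0,0]]

```text
clock: 20.02
tcp_pos: [0.5769, 0.1882, 0.1061]
orientation: [1.996, 2.424, 0.002]
force: [-0.1, -0.0, 1.4]
gripper_width: 0.0484
grasp_force: 67.4
```

servo_tool:
  plan:
    - [[0,0,0.0006,0,0,0],[0,0,0.0006,0,0,0],[0,0,0.0006,0,0,0]]

```text
clock: 20.4
tcp_pos: [0.5769, 0.1883, 0.106]
orientation: [1.996, 2.424, 0.003]
force: [-2.0, 0.7, 5.7]
gripper_width: 0.0483
grasp_force: 68.1
```

servo_tool:
  plan:
    - [[0,0,0,0,0,0],[0,0,0,0,0,0],[0,0,0,0,0,0],[0,0,0,0,0,0],[0,0,0,0,0,0],[0,0,0,0,0,0],[0,0,-0.02,0,0,0],[0,0,-0.05,0,0,0],[0,0,-0.1,0,0,0],[0,0,-0.11,0,0,0],[0,0,-0.11,0,0,0]]
  grip: 0.0854

```text
clock: 21.78
tcp_pos: [0.5763, 0.1883, 0.2154]
orientation: [1.996, 2.424, 0.002]
force: [0.4, 0.1, -0.2]
gripper_width: 0.0857
grasp_force: 0.0
```

```bash
python3 - <<'E'
from h import *
np.set_printoptions(precision=4,suppress=True)
s=observe();print(s['clock'],s['tcp_pos'],s['force'],s['joints'])
c=snap('wrist');save(c,'w5.png')
import pickle;pickle.dump({k:c[k] for k in('frame','X','camera_matrix')},open('w5.pkl','wb'))
E
```

```text
21.775 [0.5763 0.1883 0.2154] [ 0.373   0.0953 -0.2078] [ 0.132   0.3761  1.4357  0.      1.3282 -0.061 ]
```

View pics/w5.png

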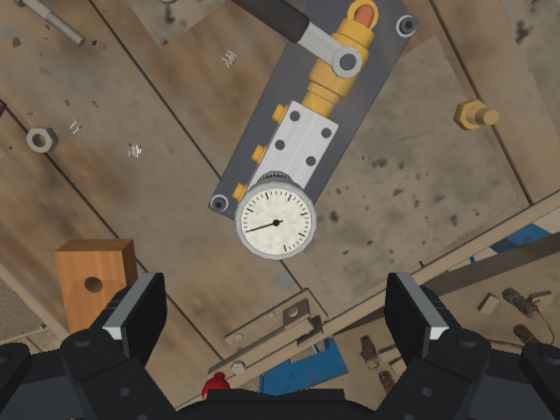

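The gauge is locked and upright, with the dial at (276,222). The stem is at (347,62) and the lever points up-left. Next I'll locate the tin and the lever precisely.

```bash
python3 - <<'E'
from h import *
import pickle
np.set_printoptions(precision=4,suppress=True)
c=pickle.load(open('w5.pkl','rb'))
s=atz(c,347,62,.072);a=atz(c,312,40,.068);b=atz(c,283,20,.068)
print('stem',s,'lever pts',a,b,'dial',atz(c,276,221,.126))
for p in(a,b):print('lever yaw',np.degrees(np.arctan2(*(p-s)[1::-1])))
t=snap('top');w=snap('scene')
for n,q in(('top',t),('scene',w)):
    for r in find_in(q,'grease_tin')[:2]:print(n,r['extent'],r['conf'])
# predicted tin projections for candidate
f=t['frame'][100:240,110:290,::-1].copy()
f=cv2.resize(f,None,fx=4,fy=4)
def circ(cx,cy,rad,z,col):
    for k in np.linspace(0,2*np.pi,80):
        u,v=proj(t,np.array([cx+rad*np.cos(k),cy+rad*np.sin(k),z]));cv2.circle(f,(int((u-110)*4),int((v-100)*4)),1,col,-1)
circ(.654,.429,.0505,.134,(0,255,0));circ(.654,.429,.0505,0,(255,0,0))
f2=cv2.resize(w['frame'][160:300,60:320,::-1],None,fx=3,fy=3)
print(f.shape,f2.shape)
cv2.imwrite('pics/t6.png',f)
E
```

```text
stem [0.6064 0.2905 0.072 ] lever pts [0.5802 0.2999 0.068 ] [0.5583 0.3083 0.068 ] dial [0.5772 0.187  0.126 ]
lever yaw 160.23233960019954
lever yaw 159.73542212637366
top [154.5, 159.9, 59.0, 58.3] 0.97
scene [128.7, 238.2, 62.6, 84.8] 0.77
scene [374.6, 234.3, 13.3, 7.3] 0.22
(560, 720, 3) (420, 780, 3)
```

View pics/t6.png

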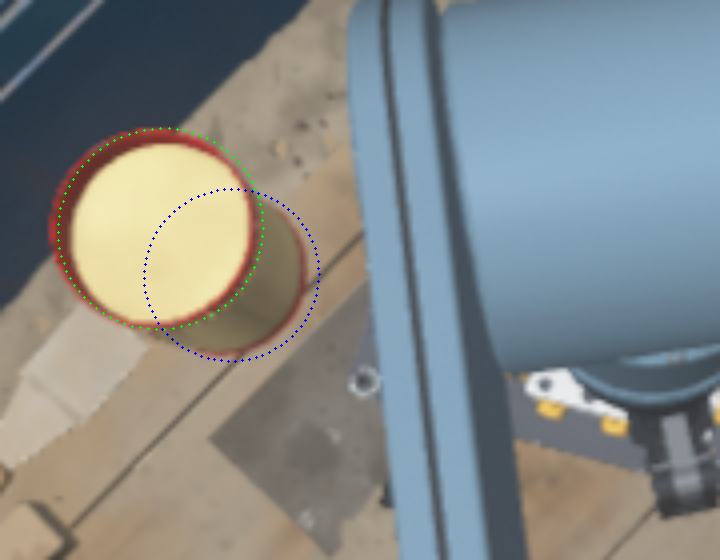

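```bash
cat > lev.py <<'E'
from h import *
S=np.array([.6055,.292]);d=lambda a:np.array([np.cos(np.radians(a)),np.sin(np.radians(a))])
def p(yaw,off,r=.042,z=.071): return np.append(S+r*d(yaw)-off*d(yaw-90),z)
E
python3 -c "
from lev import *
np.set_printoptions(precision=4,suppress=True)
print(p(160,.035),tool(p(160,.035)))"
```

```text
[0.5541 0.2735 0.071 ] [ 0.0878 -0.004   0.1421]
```

```bash
python3 -c "
from lev import *
np.set_printoptions(precision=4,suppress=True)
s=observe();print(s['orientation'],s['tcp_pos'],s['joints']);print(R.from_rotvec(s['orientation']).as_matrix());print(tool(p(160,.035)))"
```

```text
[-1.9959 -2.4234  0.0037] [0.5752 0.1881 0.2131] [ 0.1319  0.3787  1.4377 -0.      1.3283 -0.061 ]
[[-0.1917  0.9815 -0.0031]
 [ 0.9815  0.1917 -0.0004]
 [ 0.0002 -0.0032 -1.    ]]
[ 0.0878 -0.004   0.1421]
```

servo_tool:
  plan:
    - [[0.088,-0.004,0,0,0,0],[0.088,-0.004,0,0,0,0],[0.088,-0.004,0.05,0,0,0],[0.088,-0.004,0.09,0,0,0],[0.088,-0.004,0.12,0,0,0],[0.088,-0.004,0.13,0,0,0],[0.088,-0.004,0.13,0,0,0]]
  grip: 0

```text
clock: 22.9
tcp_pos: [0.555, 0.2737, 0.0842]
orientation: [-1.997, -2.424, 0.002]
force: [0.3, 0.3, 0.2]
gripper_width: -0.0003
grasp_force: 0.0
```

```bash
python3 -c "
from lev import *
np.set_printoptions(precision=4,suppress=True)
s=observe();print(s['orientation'],s['tcp_pos'],s['force'],s['gripper_width']);print(tool(p(160,.035)))
for yaw,off in((160,.022),(140,.022),(120,.022),(100,.023),(90,.024),(80,.024)):print(yaw,tool(p(yaw,off)))"
```

```text
[-1.9967 -2.4242  0.0021] [0.555  0.2737 0.0842] [0.327  0.2665 0.2129] -0.00031336985221827856
[-0.     -0.0009  0.0132]
160 [0.0111 0.0058 0.0132]
140 [0.0271 0.0096 0.0132]
120 [0.0409 0.0187 0.0131]
100 [0.0507 0.0309 0.0131]
90 [0.0541 0.0376 0.0131]
80 [0.0561 0.0458 0.0131]
```

servo_tool:
  plan:
    - [[0,0,0.007,0,0,0],[0,0,0.013,0,0,0],[0.003,0.002,0.013,0,0,0],[0.007,0.004,0.013,0,0,0],[0.011,0.0058,0.013,0,0,0],[0.016,0.007,0.013,0,0,0],[0.021,0.008,0.013,0,0,0],[0.027,0.0096,0.013,0,0,0],[0.027,0.0096,0.013,0,0,0]]

```text
clock: 24.02
tcp_pos: [0.5595, 0.3028, 0.0719]
orientation: [-1.997, -2.425, -0.001]
force: [-0.3, -1.6, 1.3]
gripper_width: -0.0
grasp_force: 1.3
```

servo_tool:
  plan:
    - [[0.007,0.0045,0,0,0,0],[0.0138,0.0091,0,0,0,0],[0.019,0.015,0,0,0,0],[0.0236,0.0213,0,0,0,0],[0.0255,0.0245,0,0,0,0],[0.027,0.028,0,0,0,0],[0.0272,0.0285,0,0,0,0]]

```text
clock: 24.9
tcp_pos: [0.5825, 0.3348, 0.072]
orientation: [-1.997, -2.425, -0.001]
force: [-1.9, -3.6, 5.6]
gripper_width: -0.0005
grasp_force: 3.0
```

```bash
python3 - <<'E'
from lev import *
np.set_printoptions(precision=4,suppress=True)
s=observe();print(s['clock'],s['tcp_pos'],s['force'])
c=snap('wrist');save(c,'w7.png')
for l in ['lever_end','valve_lever']:
    for r in find_in(c,l)[:2]:print(l,r['extent'],r['conf'],atz(c,*r['extent'][:2],.066))
E
```

```text
24.9 [0.5825 0.3348 0.072 ] [-1.9128 -3.6156  5.5719]
lever_end [313.3, 232.3, 49.8, 166.4] 0.61 [0.5925 0.3606 0.066 ]
valve_lever [312.4, 233.4, 53.8, 171.1] 0.9 [0.5923 0.3601 0.066 ]
```

View pics/w7.png

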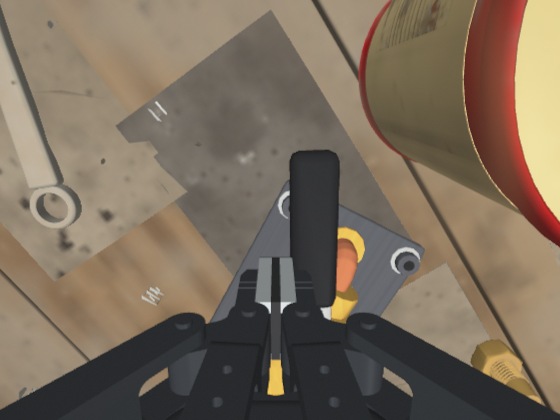

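The lever is about 1.1 rad round, its sleeve running from (318,305) to (315,153). The tin is well clear on the right. I'll finish the swing with the tips slightly higher.

servo_tool:
  plan:
    - [[0,0,-0.0015,0,0,0],[0.002,0.004,-0.0015,0,0,0],[0.003,0.008,-0.0015,0,0,0],[0.004,0.012,-0.0015,0,0,0],[0.004,0.015,-0.0015,0,0,0],[0.004,0.017,-0.0015,0,0,0],[0.004,0.017,-0.0015,0,0,0]]

```text
clock: 25.92
tcp_pos: [0.5983, 0.3418, 0.0731]
orientation: [-1.997, -2.425, -0.001]
force: [-2.7, 0.1, -1.8]
gripper_width: -0.0002
grasp_force: 1.4
```

```bash
cat > ly.py <<'E'
from lev import *
np.set_printoptions(precision=4,suppress=True)
s=observe();print(s['clock'],s['tcp_pos'],s['force'])
c=snap('wrist')
g=c['frame'].astype(int)
r=max(find_in(c,'valve_lever'),key=lambda r:r['conf']);print(r)
u,v,w,h=r['extent'];x0,x1,y0,y1=int(u-w/2-8),int(u+w/2+8),int(v-h/2-6),int(v+h/2)
m=np.zeros(g.shape[:2],np.uint8);m[y0:y1,x0:x1]=(g[y0:y1,x0:x1].max(2)<55)
n,lab,st,ce=cv2.connectedComponentsWithStats(m);k=1+st[1:,4].argmax()
rows=[(v,np.where(lab[v]==k)[0]) for v in range(y0+15,y0+90,8)]
P=np.array([atz(c,q.mean(),v,.066)[:2] for v,q in rows if len(q)]);print([len(q) for v,q in rows])
a=np.polyfit(P[:,1],P[:,0],1);yaw=np.degrees(np.arctan2(1,a[0]));Y=P.mean(0)
end=atz(c,u,v-h/2+3,.066)
print('lever yaw fit',yaw,'from stem',np.degrees(np.arctan2(*(Y-[.6062,.2912])[::-1])),'angle',np.radians(164.2-yaw))
E
python3 ly.py
```

```text
25.925 [0.5983 0.3418 0.0731] [-2.6504  0.1422 -1.8194]
{'extent': [330.1, 280.1, 120.5, 221.7], 'conf': 0.81}
[29, 46, 39, 49, 40, 27, 31, 29, 30, 30]
lever yaw fit 79.9191716215044 from stem 81.53391055933318 angle 1.4709779515130217
```

servo_tool:
  plan:
    - [[0,0.0015,0,0,0,0],[0,0.003,0,0,0,0],[0,0.003,0,0,0,0],[0,0.003,0,0,0,0]]

```text
clock: 26.52
tcp_pos: [0.6013, 0.3421, 0.0734]
orientation: [1.997, 2.425, 0.001]
force: [-3.1, -0.8, -1.1]
gripper_width: -0.0002
grasp_force: 1.5
```

```bash
python3 ly.py
```

```text
26.525 [0.6013 0.3421 0.0734] [-3.1135 -0.786  -1.1069]
{'extent': [330.8, 285.0, 129.2, 219.4], 'conf': 0.89}
[32, 38, 40, 49, 51, 51, 52, 50, 52, 51]
lever yaw fit 83.26802351927827 from stem 77.13139410553661 angle 1.412529459735207
```

servo_tool:
  plan:
    - [[0,-0.006,0,0,0,0],[-0.002,-0.015,0,0,0,0],[-0.002,-0.015,-0.02,0,0,0],[-0.002,-0.015,-0.06,0,0,0],[-0.05,-0.015,-0.12,0,0,0],[-0.1,-0.015,-0.15,0,0,0],[-0.12,-0.02,-0.15,0,0,0],[-0.12,-0.02,-0.15,0,0,0]]

```text
clock: 27.62
tcp_pos: [0.6053, 0.2182, 0.2251]
orientation: [1.999, 2.42, 0.004]
force: [0.8, -0.3, -0.5]
gripper_width: 0.0001
grasp_force: 0.0
```

```bash
python3 - <<'E'
from lev import *
np.set_printoptions(precision=4,suppress=True)
s=observe();print(s['clock'],s['tcp_pos'],s['force'])
c=snap('wrist');save(c,'w8.png')
for l in ['valve_lever','gauge']:
    for r in find_in(c,l)[:1]:print(l,r)
E
```

```text
27.625 [0.6053 0.2182 0.2251] [ 0.7688 -0.2673 -0.5065]
valve_lever {'extent': [15.9, 163.8, 31.9, 25.8], 'conf': 0.72}
gauge {'extent': [224.9, 245.3, 76.0, 85.1], 'conf': 0.68}
```

View pics/w8.png

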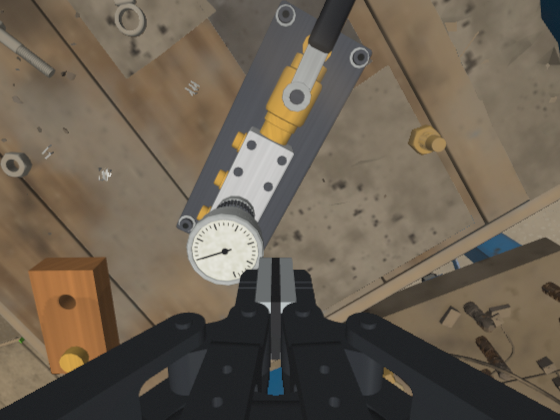

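```bash
python3 - <<'E'
from lev import *
c=snap('wrist')
y=lambda a,b,z:np.degrees(np.arctan2(*(atz(c,*b,z)-atz(c,*a,z))[1::-1]))
print(y((297,97),(318,48),.07),y((297,97),(337,4),.068))
print('block',y((237,172),(252,145),.048),y((268,187),(282,160),.048),'bolts',y((187,224),(285,15),.014))
E
```

```text
77.8706155664881 77.79328143458291
block 71.16563769481299 74.12495287361307 bolts 74.04063119594144
```

The lever points along the pipe at about 1.50 rad, the gauge is seated, and the arm is clear of everything.

```bash
python3 -c "
from h import *
print(job_done())"
```

```text
the job is handed in; nothing more can be done
None
```

The job is handed in, with no verdict shown: the gauge snapped home, held about 15 N for over a second (an earlier try drifted to about 22 N for a moment), and the lever is open at about 1.50 rad by camera.

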